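# Fit the bangle stand's missing post and press it home

## Task

Take the long post from the grey plastic block, drop it end-down into the empty socket of the bangle stand so that it stands fully home, and let go of it. Then take the spring presser out of its holder and, holding it upright, press its sprung foot gently on the marked centre of that post's head until the foot is pushed in about halfway; keep it so for two seconds and finish while still holding it there, with your hand off the post and the stand. Leave the short post and everything else on the bench as it is.

Things in the scene. Friction and masses are not known exactly. Their poses are not given: they have to be found in the camera images.
- stand: Bangle stand, fixed to the bench: dark wooden base 60 (x) x 120 (y) x 35 high mm, origin at the centre of its underside. On its +y half, 32 mm from the centre, one post is already fitted for good (shaft 14 mm, square head 25 x 25 mm, 22 mm tall, top 102 mm above the bench). On its -y half, 32 mm from the centre, is the empty socket.
- socket (a point): Centre of the mouth of the stand's empty round socket, at the top face of the base (35 mm above the bench). Socket 16.5 mm wide, 28 mm deep, its rim chamfered 2 mm; axes as the stand's.
- socket_floor (a point): Centre of the floor of that socket, 7 mm above the bench.
- block: Grey plastic block, fixed to the bench, 50 (x) x 120 (y) x 40 high mm, origin at the centre of its underside. Two round holes 16 mm wide and 30 mm deep (floor 10 mm above the bench) at y = -35 and +35 mm hold the loose posts upright, turned up to 0.35 rad either way from the block's axes; which is in which varies.
- post: The long post, loose, pale wood, 95 mm long: round shaft 14 mm thick with a chamfered foot, and at the top a square head 25 x 25 mm, 22 mm tall, with a flat top. Origin at the centre of its foot, z along it to the head, x and y square to the head's sides. About 30 g. Its top is 105 mm above the bench while in the block, 102 mm when fully home in the stand, level with the fitted post.
- post_top (a point): Centre of the flat top of the long post's head, marked with a 10 mm brass inlay.
- short_post: The short post, loose, same shape but 68 mm long (top 78 mm above the bench in the block); origin at its foot. To be left where it is.
- holder: Fixed wooden holder block 56 x 56 x 70 high mm, origin at the centre of its underside, with an upright through hole 24 mm wide in the middle, in which the presser hangs by its collar.
- presser: Spring presser, loose, about 155 g, hanging upright in the holder (top 135 mm above the bench). Origin at the centre of the lower end of its steel barrel, z up along it: barrel 22 mm thick from z = 0 to 36 mm, collar 36 mm across from 36 to 41 mm (rests on the holder's top, 70 mm above the bench), dark wooden round grip 25 mm thick from 41 to 101 mm. The sprung foot sticks out below.
- foot (a joint): How far the presser's sprung foot is pushed in: 0 (free) to 0.016 m (stop). Spring 500 N/m without preload, so halfway (0.008) is 4 N.
- foot_tip (a point): Centre of the flat underside of the presser's round rubber foot, 12 mm across, on the presser's axis, 24 mm below the presser's origin when free.
- comb: Bystander: green plastic comb lying flat, 150 x 34 x 6 mm; origin at the middle of its underside, length along x.
- mirror: Bystander: round steel hand mirror lying flat, disc 100 mm across and 6 mm thick, origin under the disc's centre; handle reaches 130 mm along its -x.
- tin: Bystander: blue hairpin tin with a twist cap, 63 mm across, 48 mm tall, origin under its centre.
- dish: Bystander: white ceramic bangle dish, 112 mm across, 24 mm tall, origin under its centre.
- bangle: Bystander: brass bangle, 68 mm across, 8 mm high, lying in the dish; origin at the centre of its underside.
- brush: Bystander: brush lying flat, about 170 mm long along its x.
- jewel_box_drawer0_handle (a point): Bystander: knob of the half-open, empty drawer of the small wooden box (120 x 170 x 90 mm) at the back of the bench; the drawer slides towards the robot. To be left as it is.
Not all that is in view belongs to the job. What is shaped like the presser but orange or red is not meant.

How it is judged:
By the outcome, as a careful person would: the job done as asked, in the order asked, and still so for the second after the job is handed in, while the arm keeps its last pose, push and grip.
It also fails if it takes over 72 s, if anything falls off the work surface, if the arm or the gripper's body presses on something with over 40 N, if the wrist force passes 120 N, or if a joint passes its speed limit or range.

## Robot

A 6-joint arm with a two-finger parallel gripper is mounted at the origin on the work surface. World frame = base frame: x ahead of the robot, y to its left, z up, the work surface at z = 0. Lengths are in m, angles in degrees, forces in N, time in s.
With the tool pointing down it reaches from about 0.3 to 0.75 m from the base axis. Payload 8.5 kg.
Tool frame: the origin (TCP) lies on the mounting face of the last link; the fingertips stand 173 mm ahead of it and the grasp point (between the pads) lies 155 mm ahead of it (env.tips_ahead is the distance from the TCP to the fingertips, in m); z points along the fingers, x is the direction in which the jaws open and shut, and the axes are right-handed (so a half turn about z gives the same grasp; the last joint's range is limited). The gripper opens to 85 mm and grips with 20 to 120 N. Pads are 22 mm wide; open, the fingers measure 114 mm over their backs; the gripper's body (76 mm by 85 mm) begins 54 mm behind the grasp point. The pads swing forward as they close: fully open they stand 13 mm farther back than shut.
Start: joints at [53.44, 21.807, 74.336, -0, 83.858, -12.336], TCP at [0.226, 0.502, 0.405] pointing down, gripper open.
Joint ranges: [-178.18, 178.18], [-50.72, 133.34], [12.68, 142.11], [-81.47, 261.47], [9.98, 163.14], [-165.26, 165.26]. Speed limits (degrees/s): [136.94, 136.94, 180, 180, 180, 180].

## Interface

Orientations are given as a 3x3 rotation matrix whose columns are the frame's x, y, z axes.
In Python, from rig import env gives the robot as it stands. The module is installed in compiled form; this text tells all that it offers.
- The arm moves only by the tool step_arm, never from a script. Its argument "increments" is a list of rows, each an object of numbers: "x", "y", "z": the shift along the tool's x, y, z in cm; "wx", "wy", "wz": the turn, a rotation vector about the tool's x, y, z in rad; "gripper": the finger opening in cm, from 0 to 8.54. A call has 1 to 20 rows; each row shifts and turns the commanded pose from where the row before left it, along the tool's axes as they then stand; what a row does not reach is not made up. A row lasts 1/10 s, in which the tool goes at most 50 mm and 8.59 degrees, less where a joint would pass 70% of its speed; a pose out of reach is approached as far as the arm can. A call with a gripper value outside its range is refused whole. The fingers move at their own pace and stop on an object; "newtons" is the grip in N (left out, the last holds). Time passes only in rows, so rows that do not move let the fingers close. It gives the time, the measured TCP pose, the force and the opening at its end, in the units of the state.
- env.observe(): the state, without advancing time (a new reading comes with each control period).
- env.get_image(name): name is "scene" or "side" or "wrist"; returns a dict with "color" (384x512x3 uint8, blue, green, red), "camera_matrix" (3x3 intrinsics, pixels), "rvec" (rotation vector, rad) and "tvec" (3), from world to camera coordinates, as OpenCV has them. Camera axes: x right, y down, z forward; pixel columns grow to the right and rows downward; lengths in m; the calibration is good to about 2 mm. A picture is of the moment at which its call begins. There is no depth.
- env.close_job(): hands the job in, once; it reports no verdict.
The state is a dict: "time_s": time; "q": joint angles; "qvel": joint speeds; "joint_efforts": joint torques, N m; "position": TCP position; "tool_rot": TCP orientation; "ft_force": force on the tool from outside, world axes, zero at the start; "wrist_torque": the same for the moment, N m; "grip_width": finger opening in m.
Only numpy, scipy, OpenCV 4.12 (cv2) and the standard library are available. Lean on these libraries where they do the work, as an engineer would, in place of code of your own. Each camera call takes 0.05 s, during which the arm holds its last target. There are 200 camera calls.

## Working session

There is one attempt and no reset: what is moved stays moved. The work goes in short steps, Python scripts to look and compute and a tool call to move; the robot and the scene stay as the last step left them, time stands still between calls to the robot, and variables do not carry over. Pictures are saved under pics/ and viewed, about 8 in all and at most 12, crops included, and the job is handed in when it is done.

Besides the shell and the picture viewer there is one more tool, called as name([rows], argument=value, ...), one row to a line, values as JSON. step_arm: Moves the arm, as the interface text tells. Its arguments: {"type":"object","properties":{"increments":{"type":"array"},"newtons":{"type":"number"}},"required":["increments"]}

```bash
mkdir -p pics
cat > h.py <<'E'
import numpy as np, cv2
from rig import env
def img(n): 
    d=env.get_image(n); d['R']=cv2.Rodrigues(np.array(d['rvec'],float))[0]; d['t']=np.array(d['tvec'],float).ravel(); d['K']=np.array(d['camera_matrix'],float); return d
def ray(d,u,v):
    r=d['R'].T@np.linalg.inv(d['K'])@np.array([u,v,1.]); return -d['R'].T@d['t'],r/np.linalg.norm(r)
def onz(d,u,v,z):
    c,r=ray(d,u,v); return c+r*(z-c[2])/r[2]
def two(d1,p1,d2,p2):
    A=[];b=[]
    L=[ray(d1,*p1),ray(d2,*p2)]
    M=sum(np.eye(3)-np.outer(r,r) for c,r in L); v=sum((np.eye(3)-np.outer(r,r))@c for c,r in L)
    x=np.linalg.solve(M,v); return x,[np.linalg.norm(np.cross(x-c,r)) for c,r in L]
def proj(d,p):
    q=d['K']@(d['R']@np.array(p,float)+d['t']); return q[:2]/q[2]
E
python3 - <<'E'
from h import *
import pickle
D={n:img(n) for n in('scene','side','wrist')}
pickle.dump(D,open('d0.pkl','wb'))
for n in D:
    cv2.imwrite(f'pics/{n}0.png',cv2.resize(D[n]['color'],(800,600),interpolation=cv2.INTER_CUBIC)); print(n,-D[n]['R'].T@D[n]['t'],D[n]['R'][2])
E
```

```text
scene [ 1.23150955 -0.27521427  0.80657617] [-0.62885665  0.30294433 -0.71607545]
side [ 0.1661529  -0.41257703  0.79035125] [ 0.48312573  0.45371822 -0.74881861]
wrist [0.15243453 0.53490387 0.37338294] [ 0.28696494 -0.12963825 -0.94912857]
```

View pics/scene0.png

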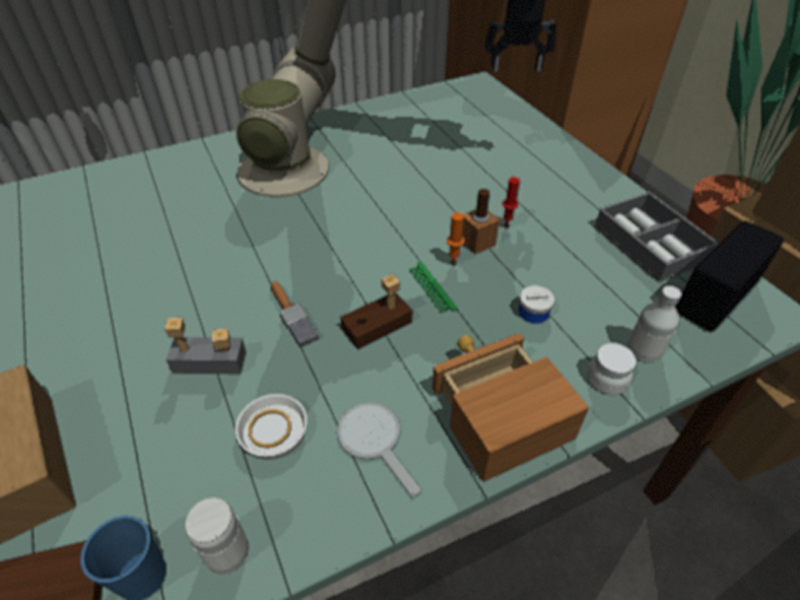

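View pics/side0.png

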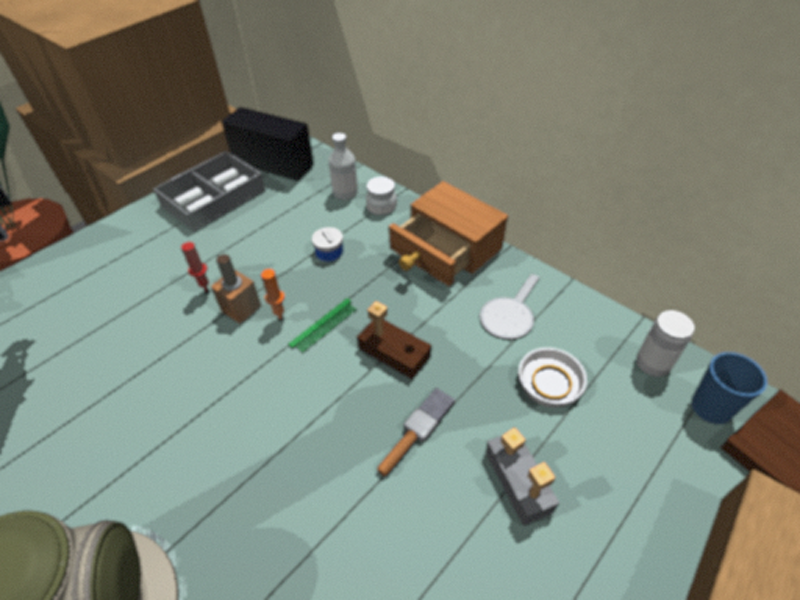

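The scene view (800x600) shows the long post at (175,327), the short post at (221,338), the stand socket at (362,321), the fitted post at (391,285) and the dark presser in its holder at (482,200). In the side view the long post is at (541,475), the socket at (410,348), the fitted post at (377,311) and the presser at (226,265). The orange and red look-alikes stand either side of the holder.

```bash
python3 - <<'E'
from h import *
import pickle
D=pickle.load(open('d0.pkl','rb')); s=D['scene'];e=D['side']; k=1.5625
for n,a,b in [('long',(175,323),(542,471)),('short',(221,333),(514,437)),('socket',(362,321),(410,348)),('fitted',(391,281),(378,308)),('presstop',(483,192),(224,257)),('orange',(457,216),(270,273)),('red',(514,181),(188,246))]:
    a=np.array(a)/k;b=np.array(b)/k
    print(n,two(s,a,e,b))
# base corners of holder/stand/block by eye: top face corners
for n,h,d,c in [('stand',.035,s,[(341,322),(386,295),(412,314),(362,346-12)]),('stand',.035,e,[(358,342),(373,323),(431,350),(413,372)]),('block',.04,s,[(170,340),(243,341),(243,352),(168,350)]),('block',.04,e,[(487,445),(503,440),(555,500),(527,512)]),('holder',.07,s,[(462,216),(481,208),(498,217),(479,227)])]:
    print(n,[np.round(onz(d,u/k,v/k,h)[:2],3) for u,v in c])
E
python3 - <<'E'
import cv2,numpy as np
a=cv2.imread('pics/scene0.png');
from h import *
import pickle
D=pickle.load(open('d0.pkl','rb'))
s=D['scene']['color'];e=D['side']['color']
def c(i,u,v,w=66,h=50): return cv2.resize(i[int(v/1.5625)-h//2:int(v/1.5625)+h//2,int(u/1.5625)-w//2:int(u/1.5625)+w//2],(396,300),interpolation=cv2.INTER_CUBIC)
o=np.vstack([np.hstack([c(s,205,345),c(s,377,312)]),np.hstack([c(e,520,475),c(e,232,285)])])
cv2.imwrite('pics/crop0.png',o)
E
```

```text
long (array([ 0.50784976, -0.33483781,  0.10170593]), [np.float64(0.0021863203203002905), np.float64(0.0021863203203001695)])
short (array([ 0.53785547, -0.27310912,  0.07491657]), [np.float64(0.0033651359465287287), np.float64(0.0033651359465286636)])
socket (array([ 0.58106394, -0.03532101,  0.03065908]), [np.float64(0.002444393358683094), np.float64(0.002444393358683093)])
fitted (array([0.57188264, 0.02841614, 0.09613752]), [np.float64(0.0023314477724134773), np.float64(0.002331447772413578)])
presstop (array([0.45624514, 0.2889187 , 0.13150739]), [np.float64(0.000642061039235433), np.float64(0.0006420610392353929)])
orange (array([0.49054418, 0.20866678, 0.12135183]), [np.float64(0.0024677207629760422), np.float64(0.002467720762976132)])
red (array([0.4358156 , 0.37870666, 0.11725256]), [np.float64(0.0009777686087829825), np.float64(0.0009777686087830933)])
stand [array([ 0.569, -0.069]), array([0.544, 0.033]), array([0.608, 0.054]), array([ 0.612, -0.046])]
stand [array([0.528, 0.036]), array([0.576, 0.046]), array([ 0.599, -0.07 ]), array([ 0.545, -0.077])]
block [array([ 0.48 , -0.353]), array([ 0.539, -0.24 ]), array([ 0.563, -0.246]), array([ 0.502, -0.361])]
block [array([ 0.519, -0.247]), array([ 0.541, -0.26 ]), array([ 0.515, -0.367]), array([ 0.475, -0.347])]
holder [array([0.437, 0.257]), array([0.432, 0.307]), array([0.473, 0.322]), array([0.484, 0.27 ])]
```

View pics/crop0.png

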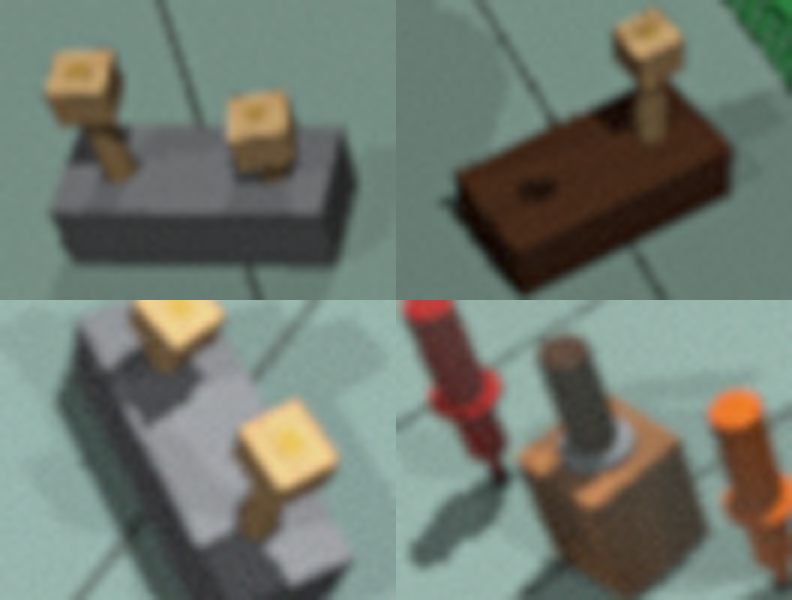

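```bash
cat >> h.py <<'E'
def plan(x,y,z,yaw):
    "turn to yaw (deg, of jaw axis x, tool down) mod 180, then shift; prints tool-axis increments"
    o=env.observe(); R=np.array(o['tool_rot']); p=np.array(o['position'])
    c,s=np.cos(np.radians(yaw)),np.sin(np.radians(yaw))
    for sg in (1,-1):
        T=np.array([[c*sg,s*sg,0],[s*sg,-c*sg,0],[0,0,-1.]])
        w=cv2.Rodrigues(R.T@T)[0].ravel()
        print('turn',w.round(4),'then shift cm',(T.T@(np.array([x,y,z])-p)*100).round(2))
    print('q',np.round(o['q'],1),'pos',p.round(4),'t',o['time_s'],'F',np.round(o['ft_force'],2))
E
python3 - <<'E'
from h import *
import pickle
D=pickle.load(open('d0.pkl','rb')); e=D['side'];w=D['wrist']
C=[onz(e,299+u/6,279+v/6,.105) for u,v in [(238,145),(295,102),(337,155),(278,198)]]
C=np.array(C)[:,:2];print(C.round(4),C.mean(0))
for i in range(4):
    d=C[(i+1)%4]-C[i];print(np.linalg.norm(d),np.degrees(np.arctan2(d[1],d[0])))
o=env.observe();R=np.array(o['tool_rot']);print(R.round(3))
print('cam in tool',R.T@(-w['R'].T@w['t']-o['position']),'axis',R.T@w['R'][2],w['K'])
plan(.48,-.29,.38,-20)
E
```

```text
[[ 0.4921 -0.3269]
 [ 0.5183 -0.3329]
 [ 0.5115 -0.3538]
 [ 0.4855 -0.3472]] [ 0.50183745 -0.34021471]
0.026837128843795747 -12.940661192127003
0.021976165529027883 -107.8580057554594
0.026897557125915364 165.60892420194415
0.02130257062401488 71.84619107610787
[[ 0.41   0.912 -0.001]
 [ 0.912 -0.41  -0.001]
 [-0.001 -0.    -1.   ]]
cam in tool [ 0.00040833 -0.08046045  0.03091815] axis [4.79935179e-04 3.15078772e-01 9.49065402e-01] [[274.92829576   0.         251.56451673]
 [  0.         274.92829576 190.84626193]
 [  0.           0.           1.        ]]
turn [6.000e-04 1.000e-03 1.497e+00] then shift cm [50.97 65.68  2.43]
turn [-1.0000e-03  6.0000e-04 -1.6446e+00] then shift cm [-50.97 -65.68   2.43]
q [ 53.4  21.8  74.4  -0.   83.9 -12.3] pos [0.2257 0.5015 0.4043] t 0.15 F [-1.02  0.95 -0.25]
```

step_arm([
  {"wz":0.14},
  {"wz":0.14},
  {"wz":0.14},
  {"wz":0.14},
  {"wz":0.14},
  {"wz":0.14},
  {"wz":0.14},
  {"wz":0.14},
  {"wz":0.14},
  {"wz":0.13},
], newtons=30)

```text
invalid input at $.increments[0]: expected keys x, y, z, wx, wy, wz, gripper
```

```bash
python3 -c "
from h import *
plan(.504,-.338,.36,-14)"
```

```text
turn [5.0000e-04 1.0000e-03 1.3923e+00] then shift cm [47.32 74.73  4.43]
turn [-1.0000e-03  6.0000e-04 -1.7493e+00] then shift cm [-47.32 -74.73   4.43]
q [ 53.4  21.8  74.4  -0.   83.9 -12.3] pos [0.2257 0.5015 0.4043] t 0.15 F [-1.02  0.95 -0.25]
```

step_arm([
  {"x":0,"y":0,"z":0,"wx":0,"wy":0,"wz":0.14,"gripper":6},
  {"x":0,"y":0,"z":0,"wx":0,"wy":0,"wz":0.14,"gripper":6},
  {"x":0,"y":0,"z":0,"wx":0,"wy":0,"wz":0.14,"gripper":6},
  {"x":0,"y":0,"z":0,"wx":0,"wy":0,"wz":0.14,"gripper":6},
  {"x":0,"y":0,"z":0,"wx":0,"wy":0,"wz":0.14,"gripper":6},
  {"x":0,"y":0,"z":0,"wx":0,"wy":0,"wz":0.14,"gripper":6},
  {"x":0,"y":0,"z":0,"wx":0,"wy":0,"wz":0.14,"gripper":6},
  {"x":0,"y":0,"z":0,"wx":0,"wy":0,"wz":0.14,"gripper":6},
  {"x":0,"y":0,"z":0,"wx":0,"wy":0,"wz":0.14,"gripper":6},
  {"x":0,"y":0,"z":0,"wx":0,"wy":0,"wz":0.13,"gripper":6},
], newtons=30)

```text
time_s: 1.15
position: [0.2256, 0.5015, 0.4045]
tool_rot: [[0.969, -0.245, -0.0], [-0.245, -0.969, -0.001], [-0.0, 0.001, -1.0]]
ft_force: [-0.5, -0.2, 0.4]
grip_width: 0.0602
```

step_arm([
  {"x":2.37,"y":3.74,"z":0.22,"wx":0,"wy":0,"wz":0,"gripper":6},
  {"x":2.37,"y":3.74,"z":0.22,"wx":0,"wy":0,"wz":0,"gripper":6},
  {"x":2.37,"y":3.74,"z":0.22,"wx":0,"wy":0,"wz":0,"gripper":6},
  {"x":2.37,"y":3.74,"z":0.22,"wx":0,"wy":0,"wz":0,"gripper":6},
  {"x":2.37,"y":3.74,"z":0.22,"wx":0,"wy":0,"wz":0,"gripper":6},
  {"x":2.37,"y":3.74,"z":0.22,"wx":0,"wy":0,"wz":0,"gripper":6},
  {"x":2.37,"y":3.74,"z":0.22,"wx":0,"wy":0,"wz":0,"gripper":6},
  {"x":2.37,"y":3.74,"z":0.22,"wx":0,"wy":0,"wz":0,"gripper":6},
  {"x":2.37,"y":3.74,"z":0.22,"wx":0,"wy":0,"wz":0,"gripper":6},
  {"x":2.37,"y":3.74,"z":0.22,"wx":0,"wy":0,"wz":0,"gripper":6},
  {"x":2.37,"y":3.74,"z":0.22,"wx":0,"wy":0,"wz":0,"gripper":6},
  {"x":2.37,"y":3.74,"z":0.22,"wx":0,"wy":0,"wz":0,"gripper":6},
  {"x":2.37,"y":3.74,"z":0.22,"wx":0,"wy":0,"wz":0,"gripper":6},
  {"x":2.37,"y":3.74,"z":0.22,"wx":0,"wy":0,"wz":0,"gripper":6},
  {"x":2.37,"y":3.74,"z":0.22,"wx":0,"wy":0,"wz":0,"gripper":6},
  {"x":2.37,"y":3.74,"z":0.22,"wx":0,"wy":0,"wz":0,"gripper":6},
  {"x":2.37,"y":3.74,"z":0.22,"wx":0,"wy":0,"wz":0,"gripper":6},
  {"x":2.37,"y":3.74,"z":0.22,"wx":0,"wy":0,"wz":0,"gripper":6},
  {"x":2.37,"y":3.74,"z":0.22,"wx":0,"wy":0,"wz":0,"gripper":6},
  {"x":2.37,"y":3.74,"z":0.22,"wx":0,"wy":0,"wz":0,"gripper":6},
])

```text
time_s: 3.15
position: [0.5069, -0.3401, 0.3603]
tool_rot: [[0.971, -0.24, -0.0], [-0.24, -0.971, 0.0], [-0.0, -0.0, -1.0]]
ft_force: [0.9, 0.3, -0.2]
grip_width: 0.0598
```

Run:
```python
from h import *
import pickle
plan(.504,-.338,.36,-14)
w=img('wrist');pickle.dump(w,open('w1.pkl','wb'))
i=cv2.resize(w['color'],(800,600),interpolation=cv2.INTER_CUBIC);cv2.imwrite('pics/w1.png',i)
print(proj(w,[.504,-.338,.105])*1.5625)
```

```text
turn [-0.0004  0.0005  0.0021] then shift cm [-0.33 -0.13  0.03]
turn [-8.0000e-04 -5.0000e-04 -3.1395e+00] then shift cm [0.33 0.13 0.03]
q [-45.   29.7  68.5   0.   81.8 -31.1] pos [ 0.5069 -0.3401  0.3603] t 3.15 F [ 0.9   0.27 -0.18]
[386.31238029 308.11602674]
```

View pics/w1.png

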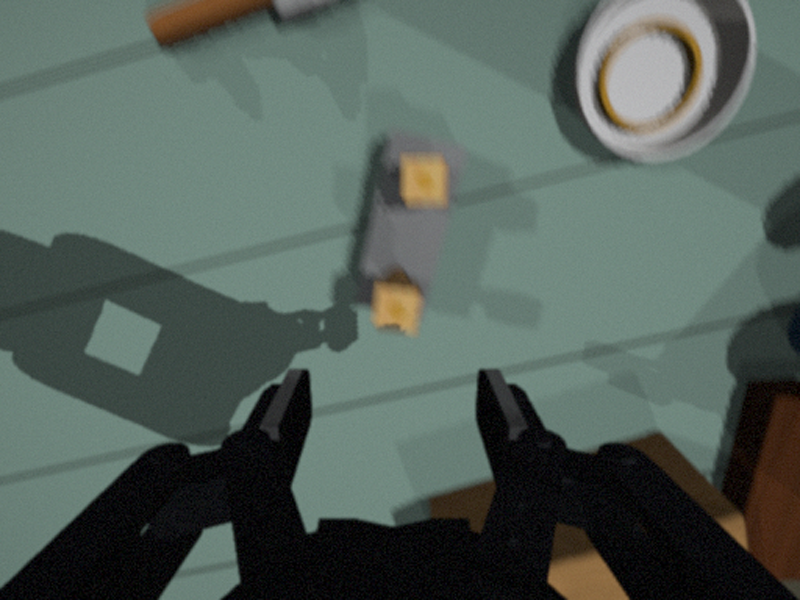

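The wrist view shows the long post's head at (398,305), and the short post's at (424,180). I'll take the head's centre and yaw from a colour mask.

```bash
cat >> h.py <<'E'
def head(d,z,guess,lo=(10,90,150),rad=22):
    h=cv2.cvtColor(cv2.GaussianBlur(d['color'],(3,3),0),cv2.COLOR_BGR2HSV)
    m=cv2.inRange(h,lo,(32,255,255)); u,v=proj(d,guess); 
    k=np.zeros_like(m); cv2.circle(k,(int(u),int(v)),rad,255,-1); m&=k
    cs=cv2.findContours(m,0,2)[0]; c=max(cs,key=cv2.contourArea).reshape(-1,2)
    P=np.array([onz(d,a,b,z)[:2] for a,b in c])
    r=cv2.minAreaRect((P*1e4).astype(np.float32)); print('head',np.array(r[0])/1e4,np.array(r[1])/10,'mm ang',r[2], 'px',c.mean(0)*1.5625)
E
python3 - <<'E'
from h import *
import pickle
w=pickle.load(open('w1.pkl','rb'))
for V in (140,180,200): head(w,.105,[.506,-.336,.105],(10,90,V))
h=cv2.cvtColor(w['color'],cv2.COLOR_BGR2HSV);print(h[188:218:3,240:272:4,2])
E
```

```text
head [ 0.50930073 -0.33908445] [23.3591568  23.78826447] mm ang 68.64884948730469 px [397.46621622 307.55912162]
head [ 0.50922529 -0.33994424] [17.58153534 18.71184082] mm ang 67.8539810180664 px [398.15340909 308.45170455]Traceback (most recent call last):
  File "<stdin>", line 4, in <module>
  File "h.py", line 29, in head
    cs=cv2.findContours(m,0,2)[0]; c=max(cs,key=cv2.contourArea).reshape(-1,2)
                                     ~~~^^^^^^^^^^^^^^^^^^^^^^^^
ValueError: max() iterable argument is empty
```

```bash
python3 -c "
from h import *
plan(.509,-.339,.249,-21.5)"
```

```text
turn [ 0.0017 -0.0006  0.1297] then shift cm [-0.11 -0.65 11.  ]
turn [ 9.0000e-04  2.6000e-03 -3.0119e+00] then shift cm [ 0.11  0.65 11.  ]
q [-45.3  30.2  68.   -0.1  81.8 -31.2] pos [ 0.5076 -0.3454  0.359 ] t 3.2 F [-4.61 -2.06 -2.44]
```

step_arm([
  {"x":0,"y":0,"z":2,"wx":0,"wy":0,"wz":0.13,"gripper":6},
  {"x":-0.1,"y":-0.6,"z":2,"wx":0,"wy":0,"wz":0,"gripper":6},
  {"x":0,"y":0,"z":0,"wx":0,"wy":0,"wz":0,"gripper":6},
  {"x":0,"y":0,"z":0,"wx":0,"wy":0,"wz":0,"gripper":6},
  {"x":0,"y":0,"z":0,"wx":0,"wy":0,"wz":0,"gripper":6},
])

```text
time_s: 3.7
position: [0.508, -0.3324, 0.322]
tool_rot: [[0.932, -0.363, 0.001], [-0.363, -0.932, -0.001], [0.002, 0.001, -1.0]]
ft_force: [0.2, 0.1, -0.2]
grip_width: 0.0601
```

```bash
python3 -c "
from h import *
plan(.509,-.339,.249,-21.5)
w=img('wrist')
for V in (130,140,160): head(w,.105,[.509,-.339,.105],(10,90,V),30)
plan(.509,-.339,.249,-21.5)"
```

```text
turn [ 0.0009 -0.0019  0.0036] then shift cm [0.34 0.57 7.3 ]
turn [ 2.900e-03  1.300e-03 -3.138e+00] then shift cm [-0.34 -0.57  7.3 ]
q [-44.4  31.3  72.4  -0.   76.2 -23.1] pos [ 0.508  -0.3324  0.322 ] t 3.7 F [ 0.23  0.13 -0.16]
head [ 0.50829731 -0.33478799] [21.71889801 23.74728241] mm ang 68.62593078613281 px [392.70833333 340.26442308]
head [ 0.50816211 -0.3351531 ] [20.9400589  23.73310699] mm ang 68.62554931640625 px [394.08482143 349.55357143]
head [ 0.50831152 -0.33476548] [20.10926819 22.26233368] mm ang 68.62551879882812 px [394.88636364 344.60227273]
turn [ 0.0009 -0.0019  0.0035] then shift cm [0.34 0.57 7.3 ]
turn [ 3.0000e-03  1.4000e-03 -3.1381e+00] then shift cm [-0.34 -0.57  7.3 ]
q [-44.4  31.3  72.4  -0.   76.2 -23.1] pos [ 0.5079 -0.3324  0.322 ] t 3.75 F [-0.93  1.56  0.11]
```

step_arm([
  {"x":0.1,"y":0.24,"z":0,"wx":0,"wy":0,"wz":0,"gripper":6},
  {"x":0,"y":0,"z":1.5,"wx":0,"wy":0,"wz":0,"gripper":6},
  {"x":0,"y":0,"z":1.5,"wx":0,"wy":0,"wz":0,"gripper":6},
  {"x":0,"y":0,"z":1.5,"wx":0,"wy":0,"wz":0,"gripper":6},
  {"x":0,"y":0,"z":1.5,"wx":0,"wy":0,"wz":0,"gripper":6},
  {"x":0,"y":0,"z":1.3,"wx":0,"wy":0,"wz":0,"gripper":6},
  {"x":0,"y":0,"z":0,"wx":0,"wy":0,"wz":0,"gripper":6},
  {"x":0,"y":0,"z":0,"wx":0,"wy":0,"wz":0,"gripper":6},
  {"x":0,"y":0,"z":0,"wx":0,"wy":0,"wz":0,"gripper":1.5},
  {"x":0,"y":0,"z":0,"wx":0,"wy":0,"wz":0,"gripper":1.5},
  {"x":0,"y":0,"z":0,"wx":0,"wy":0,"wz":0,"gripper":1.5},
  {"x":0,"y":0,"z":0,"wx":0,"wy":0,"wz":0,"gripper":1.5},
  {"x":0,"y":0,"z":0,"wx":0,"wy":0,"wz":0,"gripper":1.5},
  {"x":0,"y":0,"z":0,"wx":0,"wy":0,"wz":0,"gripper":1.5},
  {"x":0,"y":0,"z":0,"wx":0,"wy":0,"wz":0,"gripper":1.5},
  {"x":0,"y":0,"z":0,"wx":0,"wy":0,"wz":0,"gripper":1.5},
], newtons=30)

```text
time_s: 5.35
position: [0.508, -0.3349, 0.2484]
tool_rot: [[0.932, -0.363, 0.001], [-0.363, -0.932, -0.001], [0.001, 0.001, -1.0]]
ft_force: [-1.3, 0.8, 5.6]
grip_width: 0.0244
```

```bash
python3 -c "
from h import *
plan(.581,-.035,.36,8)
w=img('wrist');a=cv2.resize(w['color'],(400,300)); b=cv2.resize(img('side')['color'][250:350,270:400],(390,300)); cv2.imwrite('pics/g1.png',np.hstack([a,b]))"
```

```text
turn [ 0.0008 -0.0009 -0.5116] then shift cm [ 11.41 -28.69 -11.16]
turn [-1.20e-03 -1.00e-03  2.63e+00] then shift cm [-11.41  28.69 -11.16]
q [-44.5  35.9  77.3  -0.   66.8 -23.2] pos [ 0.508  -0.3349  0.2484] t 5.35 F [-1.26  0.82  5.62]
```

View pics/g1.png

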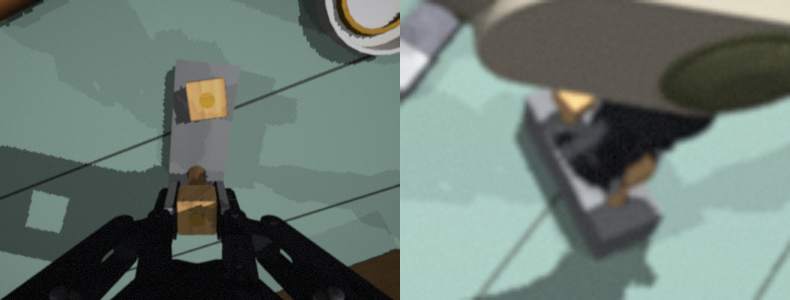

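The post is gripped at 24.4 mm, square between the pads, and the short post is untouched. Next I lift it and go to a spot just short of the socket.

step_arm([
  {"x":0,"y":0,"z":-1,"wx":0,"wy":0,"wz":0,"gripper":1.5},
  {"x":0,"y":0,"z":-1,"wx":0,"wy":0,"wz":0,"gripper":1.5},
  {"x":0,"y":0,"z":-1,"wx":0,"wy":0,"wz":0,"gripper":1.5},
  {"x":0,"y":0,"z":-1.2,"wx":0,"wy":0,"wz":0,"gripper":1.5},
  {"x":0,"y":0,"z":-1.5,"wx":0,"wy":0,"wz":0,"gripper":1.5},
  {"x":0,"y":0,"z":-2,"wx":0,"wy":0,"wz":0,"gripper":1.5},
  {"x":0,"y":0,"z":-2,"wx":0,"wy":0,"wz":0,"gripper":1.5},
  {"x":0,"y":0,"z":-1.5,"wx":0,"wy":0,"wz":0,"gripper":1.5},
  {"x":0,"y":0,"z":0,"wx":0,"wy":0,"wz":-0.1,"gripper":1.5},
  {"x":0,"y":0,"z":0,"wx":0,"wy":0,"wz":-0.1,"gripper":1.5},
  {"x":0,"y":0,"z":0,"wx":0,"wy":0,"wz":-0.1,"gripper":1.5},
  {"x":0,"y":0,"z":0,"wx":0,"wy":0,"wz":-0.1,"gripper":1.5},
  {"x":0,"y":0,"z":0,"wx":0,"wy":0,"wz":-0.11,"gripper":1.5},
])

```text
time_s: 6.75
position: [0.5078, -0.3348, 0.3606]
tool_rot: [[0.99, 0.142, 0.0], [0.142, -0.99, -0.0], [0.0, 0.0, -1.0]]
ft_force: [-0.3, -0.3, -0.3]
grip_width: 0.0245
```

step_arm([
  {"x":1,"y":-2,"z":0,"wx":0,"wy":0,"wz":0,"gripper":1.5},
  {"x":1.4,"y":-2.8,"z":0,"wx":0,"wy":0,"wz":0,"gripper":1.5},
  {"x":1.4,"y":-2.8,"z":0,"wx":0,"wy":0,"wz":0,"gripper":1.5},
  {"x":1.4,"y":-2.8,"z":0,"wx":0,"wy":0,"wz":0,"gripper":1.5},
  {"x":1.4,"y":-2.8,"z":0,"wx":0,"wy":0,"wz":0,"gripper":1.5},
  {"x":1.4,"y":-2.8,"z":0,"wx":0,"wy":0,"wz":0,"gripper":1.5},
  {"x":1.4,"y":-2.8,"z":0,"wx":0,"wy":0,"wz":0,"gripper":1.5},
  {"x":1,"y":-2,"z":0,"wx":0,"wy":0,"wz":0,"gripper":1.5},
  {"x":0.8,"y":-1.4,"z":0,"wx":0,"wy":0,"wz":0,"gripper":1.5},
  {"x":0,"y":0,"z":0,"wx":0,"wy":0,"wz":0,"gripper":1.5},
  {"x":0,"y":0,"z":0,"wx":0,"wy":0,"wz":0,"gripper":1.5},
  {"x":0,"y":0,"z":0,"wx":0,"wy":0,"wz":0,"gripper":1.5},
  {"x":0,"y":0,"z":0,"wx":0,"wy":0,"wz":0,"gripper":1.5},
])

```text
time_s: 8.05
position: [0.5881, -0.1005, 0.3598]
tool_rot: [[0.991, 0.136, -0.0], [0.136, -0.991, -0.0], [-0.0, 0.0, -1.0]]
ft_force: [-0.1, -0.5, -0.5]
grip_width: 0.0244
```

Run:
```python
from h import *
import pickle
plan(.581,-.035,.36,8)
D={n:img(n) for n in('scene','side','wrist')};pickle.dump(D,open('d2.pkl','wb'))
o=env.observe();p=np.array(o['position'])
a=cv2.resize(D['wrist']['color'],(640,480),interpolation=cv2.INTER_CUBIC)
def cr(d,p,s=48):
    u,v=proj(d,p).astype(int);print(u-s//2,v-s//2);return cv2.resize(d['color'][v-s//2:v+s//2,u-s//2:u+s//2],(240,240),interpolation=cv2.INTER_CUBIC)
q=p.copy();q[2]-=.2
b=np.vstack([cr(D['scene'],q),cr(D['side'],q)])
cv2.imwrite('pics/s1.png',cv2.resize(np.hstack([a,b]),(800,436),interpolation=cv2.INTER_AREA))
```

```text
turn [ 0.0001  0.0001 -0.0029] then shift cm [ 0.21 -6.59 -0.02]
turn [ 2.0000e-04 -2.0000e-04  3.1387e+00] then shift cm [-0.21  6.59 -0.02]
q [-21.1  28.4  70.9  -0.   80.6 -28.9] pos [ 0.5881 -0.1005  0.3598] t 8.05 F [-0.05 -0.55 -0.5 ]
181 158
259 178
```

View pics/s1.png

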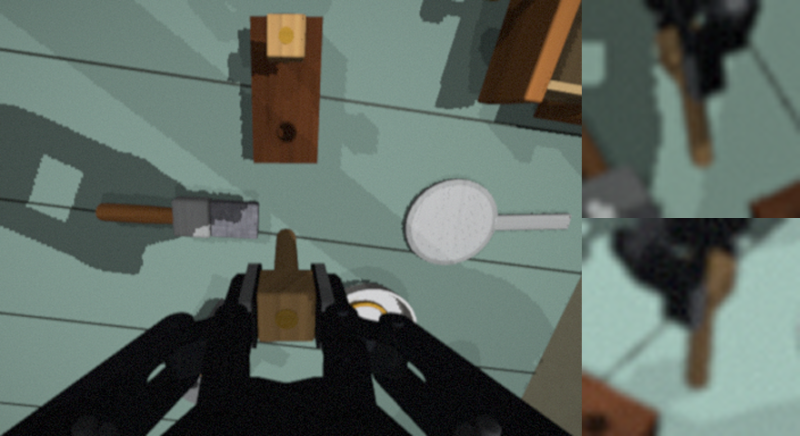

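The wrist view shows the socket at (286,131), the fitted inlay at (286,36), the held head's inlay at (286,319) and the post's foot end at (287,231). The scene and side crops on the right show the foot end at (703,160) and (697,385), with the post near upright.

Run:
```python
from h import *
import pickle
D=pickle.load(open('d2.pkl','rb'));w=D['wrist'];k=1.136
g=cv2.cvtColor(w['color'],cv2.COLOR_BGR2GRAY)
y0,x0=102,238
P=cv2.GaussianBlur(g,(3,3),0)[y0:y0+28,x0:x0+28]; 
m=(P<np.median(P)*0.72).astype(np.uint8);n,l,st,c=cv2.connectedComponentsWithStats(m);print(np.median(P),st[1:],c[1:]+[x0,y0])
i=1+np.argmin(np.linalg.norm(c[1:]+[x0,y0]-[251.7,115.3],axis=1));u,v=c[i]+[x0,y0];print('socket',onz(w,u,v,.035),onz(w,251.7,115.3,.035))
print('fitted',onz(w,286/k,36/k,.102),'held inlay',onz(w,286/k,319/k,.2164))
f=onz(w,287/k,231/k,.1214);print('foot near edge',f)
print('foot tri',two(D['scene'],(207.6,193.2),D['side'],(284.3,214.8)))
plan(.581,-.035,.36,8)
```

```text
49.0 [[  7   6  15  17 194]] [[252.5        116.24226804]]
socket [ 0.58104671 -0.03568972  0.035     ] [ 0.58009982 -0.03487067  0.035     ]
fitted [0.5715984  0.02690818 0.102     ] held inlay [ 0.589202   -0.10215243  0.2164    ]
foot near edge [ 0.5895037  -0.09834399  0.1214    ]
foot tri (array([ 0.58722811, -0.10178366,  0.11731518]), [np.float64(0.002768604994163691), np.float64(0.0027686049941636733)])
turn [ 0.      0.     -0.0024] then shift cm [ 0.19 -6.55 -0.03]
turn [ 1.0000e-04 -0.0000e+00  3.1392e+00] then shift cm [-0.19  6.55 -0.03]
q [-21.   28.4  70.9  -0.   80.6 -28.9] pos [ 0.5882 -0.1001  0.3597] t 8.2 F [ 0.28  0.5  -0.62]
```

step_arm([
  {"x":0,"y":-1.5,"z":0,"wx":0,"wy":0,"wz":0,"gripper":1.5},
  {"x":0,"y":-2,"z":0,"wx":0,"wy":0,"wz":0,"gripper":1.5},
  {"x":0.1,"y":-2,"z":0,"wx":0,"wy":0,"wz":0,"gripper":1.5},
  {"x":0,"y":-1.25,"z":0,"wx":0,"wy":0,"wz":0,"gripper":1.5},
  {"x":0,"y":0,"z":2,"wx":0,"wy":0,"wz":0,"gripper":1.5},
  {"x":0,"y":0,"z":2,"wx":0,"wy":0,"wz":0,"gripper":1.5},
  {"x":0,"y":0,"z":2,"wx":0,"wy":0,"wz":0,"gripper":1.5},
  {"x":0,"y":0,"z":1.5,"wx":0,"wy":0,"wz":0,"gripper":1.5},
  {"x":0,"y":0,"z":0,"wx":0,"wy":0,"wz":0,"gripper":1.5},
  {"x":0,"y":0,"z":0,"wx":0,"wy":0,"wz":0,"gripper":1.5},
  {"x":0,"y":0,"z":0,"wx":0,"wy":0,"wz":0,"gripper":1.5},
])

```text
time_s: 9.3
position: [0.5802, -0.0325, 0.2858]
tool_rot: [[0.99, 0.138, 0.002], [0.138, -0.99, -0.001], [0.002, 0.001, -1.0]]
ft_force: [-0.1, -0.2, -1.2]
grip_width: 0.0246
```

Run:
```python
from h import *
import pickle
plan(.580,-.033,.285,8)
D={n:img(n) for n in('scene','side','wrist')};pickle.dump(D,open('d3.pkl','wb'))
q=[.581,-.0355,.05]
def cr(d,s,p=q):
    u,v=proj(d,p).astype(int);print(u-s//2,v-s//2,proj(d,[.581,-.0355,.035]));return cv2.resize(d['color'][v-s//2:v+s//2,u-s//2:u+s//2],(264,264),interpolation=cv2.INTER_CUBIC)
cv2.imwrite('pics/s2.png',np.hstack([cr(D['wrist'],132),cr(D['scene'],44),cr(D['side'],44)]))
```

```text
turn [ 0.0008 -0.0017 -0.0015] then shift cm [-0.02  0.05  0.08]
turn [-2.7000e-03 -1.2000e-03  3.1401e+00] then shift cm [ 0.02 -0.05  0.08]
q [-14.9  31.1  79.6  -0.   69.2 -22.8] pos [ 0.5802 -0.0325  0.2858] t 9.3 F [-0.07 -0.2  -1.15]
184 143 [250.8276169 203.2482441]
208 179 [230.86733297 204.97487569]
239 195 [261.73629135 221.22782302]
```

View pics/s2.png

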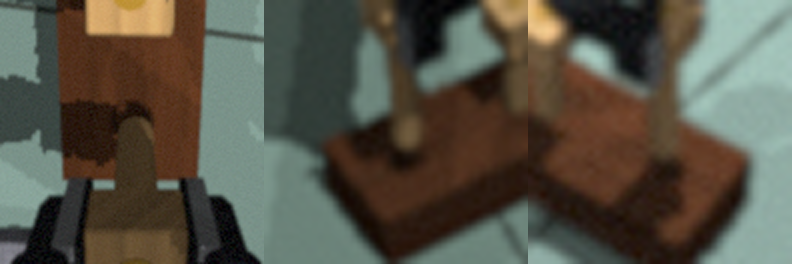

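Run:
```python
from h import *
import pickle
D=pickle.load(open('d3.pkl','rb'))
for z in (.035,.047): print(z,[proj(D[n],[.581,-.0355,z]).round(1) for n in D])
print(two(D['scene'],(231.5,203.2),D['side'],(261.5,220.8)))
w=D['wrist'];u,v=184+136/2,143+118/2
print('near edge at z.047',onz(w,u,v,.047), 'foot col', u)
d=pickle.load(open('d0.pkl','rb'))
for n in('scene','side'):
    g=cv2.GaussianBlur(cv2.cvtColor(d[n]['color'],cv2.COLOR_BGR2GRAY),(3,3),0);a,b=proj(d[n],[.581,-.0355,.035]);x0,y0=int(a)-9,int(b)-7
    P=g[y0:y0+15,x0:x0+19].astype(float);W=np.clip(np.median(P)*.85-P,0,None);Y,X=np.mgrid[y0:y0+15,x0:x0+19];print(n,(a,b),(W*X).sum()/W.sum(),(W*Y).sum()/W.sum());print(P[::2,::2].astype(int))
```

```text
0.035 [array([230.9, 205. ]), array([261.7, 221.2]), array([250.8, 203.2])]
0.047 [array([230.6, 202.1]), array([261.7, 218.5]), array([250.8, 208.5])]
(array([ 0.57966591, -0.03416354,  0.0388859 ]), [np.float64(0.001667040299094459), np.float64(0.0016670402990944285)])
near edge at z.047 [ 0.58117169 -0.02975304  0.047     ] foot col 252.0
scene (np.float64(230.86733296847825), np.float64(204.9748756888255)) 226.97378847912222 207.688204815605
[[117 123 128 111  82  56  44  43  43  44]
 [112 103  82  56  44  43  44  46  47  47]
 [ 71  55  46  45  46  48  48  48  47  48]
 [ 46  46  47  47  43  41  40  45  46  47]
 [ 45  49  48  44  31  25  28  43  47  47]
 [ 36  47  46  44  37  35  40  47  47  48]
 [ 22  38  44  46  47  48  47  47  48  46]
 [ 17  24  41  48  48  49  48  46  40  32]]
side (np.float64(261.7362913478356), np.float64(221.22782301616803)) 261.7776447105789 223.20319361277444
[[ 66  65  65  65  70  78 102 139 151 153]
 [ 64  65  65  66  67  65  71  92 119 141]
 [ 64  65  64  64  65  66  66  65  74  93]
 [ 66  66  65  61  54  54  60  65  66  67]
 [ 64  66  66  56  36  29  44  64  66  67]
 [ 61  63  65  55  32  29  42  62  63  65]
 [ 62  61  62  62  55  53  60  64  63  56]
 [ 57  62  63  64  63  65  67  67  62  44]]
```

Wrist, scene and side all put the foot over the socket within about 1-2 mm, inside the chamfer's capture. I'll lower it and watch the force.

step_arm([
  {"x":0,"y":0,"z":0.5,"wx":0,"wy":0,"wz":0,"gripper":1.5},
  {"x":0,"y":0,"z":0.4,"wx":0,"wy":0,"wz":0,"gripper":1.5},
  {"x":0,"y":0,"z":0.3,"wx":0,"wy":0,"wz":0,"gripper":1.5},
  {"x":0,"y":0,"z":0.3,"wx":0,"wy":0,"wz":0,"gripper":1.5},
  {"x":0,"y":0,"z":0.3,"wx":0,"wy":0,"wz":0,"gripper":1.5},
  {"x":0,"y":0,"z":0,"wx":0,"wy":0,"wz":0,"gripper":1.5},
])

```text
time_s: 10.05
position: [0.5799, -0.0328, 0.2662]
tool_rot: [[0.991, 0.138, -0.001], [0.138, -0.991, -0.0], [-0.001, 0.0, -1.0]]
ft_force: [-2.3, -2.6, -2.3]
grip_width: 0.0245
```

step_arm([
  {"x":0,"y":0,"z":0.3,"wx":0,"wy":0,"wz":0,"gripper":1.5},
  {"x":0,"y":0,"z":0.3,"wx":0,"wy":0,"wz":0,"gripper":1.5},
  {"x":0,"y":0,"z":0.3,"wx":0,"wy":0,"wz":0,"gripper":1.5},
  {"x":0,"y":0,"z":0.3,"wx":0,"wy":0,"wz":0,"gripper":1.5},
  {"x":0,"y":0,"z":0.3,"wx":0,"wy":0,"wz":0,"gripper":1.5},
  {"x":0,"y":0,"z":0,"wx":0,"wy":0,"wz":0,"gripper":1.5},
  {"x":0,"y":0,"z":0,"wx":0,"wy":0,"wz":0,"gripper":1.5},
])

```text
time_s: 10.75
position: [0.5798, -0.0327, 0.2512]
tool_rot: [[0.99, 0.138, -0.001], [0.138, -0.99, -0.0], [-0.001, -0.0, -1.0]]
ft_force: [-3.0, -4.6, -2.6]
grip_width: 0.0246
```

step_arm([
  {"x":-0.05,"y":0.05,"z":0.2,"wx":0,"wy":0,"wz":0,"gripper":1.5},
  {"x":0,"y":0.05,"z":0.2,"wx":0,"wy":0,"wz":0,"gripper":1.5},
  {"x":0,"y":0,"z":0,"wx":0,"wy":0,"wz":0,"gripper":1.5},
  {"x":0,"y":0,"z":0,"wx":0,"wy":0,"wz":0,"gripper":5},
  {"x":0,"y":0,"z":0,"wx":0,"wy":0,"wz":0,"gripper":5},
  {"x":0,"y":0,"z":0,"wx":0,"wy":0,"wz":0,"gripper":5},
  {"x":0,"y":0,"z":0,"wx":0,"wy":0,"wz":0,"gripper":5},
  {"x":0,"y":0,"z":0,"wx":0,"wy":0,"wz":0,"gripper":5},
  {"x":0,"y":0,"z":-1.5,"wx":0,"wy":0,"wz":0,"gripper":5},
  {"x":0,"y":0,"z":-2,"wx":0,"wy":0,"wz":0,"gripper":5},
  {"x":0,"y":0,"z":-2.5,"wx":0,"wy":0,"wz":0,"gripper":5},
  {"x":0,"y":0,"z":-2.5,"wx":0,"wy":0,"wz":0,"gripper":5},
  {"x":0,"y":4,"z":-2.5,"wx":0,"wy":0,"wz":0,"gripper":5},
  {"x":0,"y":0,"z":0,"wx":0,"wy":0,"wz":0,"gripper":5},
  {"x":0,"y":0,"z":0,"wx":0,"wy":0,"wz":0,"gripper":5},
  {"x":0,"y":0,"z":0,"wx":0,"wy":0,"wz":0,"gripper":5},
])

```text
time_s: 12.35
position: [0.5849, -0.0728, 0.3568]
tool_rot: [[0.99, 0.138, -0.002], [0.138, -0.99, 0.001], [-0.002, -0.001, -1.0]]
ft_force: [0.2, 0.4, -0.3]
grip_width: 0.0499
```

Run:
```python
from h import *
import pickle
D={n:img(n) for n in('scene','side','wrist')};pickle.dump(D,open('d4.pkl','wb'))
def cr(d,s,p=[.576,-.005,.06]):
    u,v=proj(d,p).astype(int);print(u-s//2,v-s//2);return cv2.resize(d['color'][v-s//2:v+s//2,u-s//2:u+s//2],(264,264),interpolation=cv2.INTER_CUBIC)
cv2.imwrite('pics/s3.png',np.hstack([cr(D['wrist'],132),cr(D['scene'],66),cr(D['side'],66)]))
w=D['wrist'];head(w,.102,[.581,-.0355,.102],(10,90,140),30);head(w,.102,[.572,.0275,.102],(10,90,140),30)
plan(.456,.289,.36,0)
```

```text
185 48
206 161
218 177
head [ 0.58000376 -0.03490451] [24.05199585 23.27095947] mm ang 7.926865577697754 px [398.046875 235.9375  ]
head [0.57119033 0.02740535] [24.05887451 23.54728699] mm ang 7.909748077392578 px [392.07589286 109.70982143]
turn [-0.0007  0.0014  0.1388] then shift cm [-12.91 -36.16  -0.3 ]
turn [-2.0000e-03 -1.0000e-03 -3.0027e+00] then shift cm [12.91 36.16 -0.3 ]
q [-18.6  27.9  72.4   0.   79.8 -26.5] pos [ 0.5851 -0.0726  0.357 ] t 12.5 F [-0.09 -0.24 -0.15]
```

View pics/s3.png

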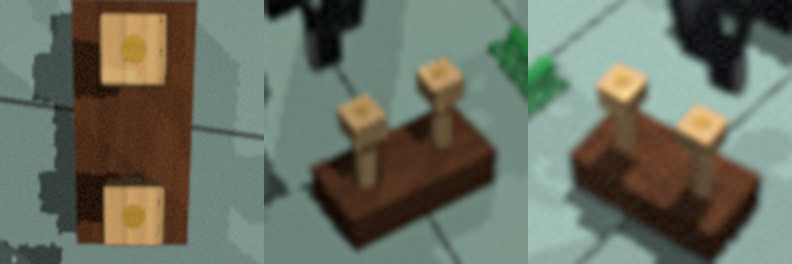

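The long post stands upright in the socket. Its head measures the same as the fitted one (24.05 against 24.06 mm on the z = 0.102 plane), so they are level. On to the presser.

step_arm([
  {"x":0,"y":0,"z":0,"wx":0,"wy":0,"wz":-0.09,"gripper":6},
  {"x":0,"y":0,"z":0,"wx":0,"wy":0,"wz":-0.085,"gripper":6},
  {"x":-0.1,"y":-2,"z":0,"wx":0,"wy":0,"wz":0,"gripper":6},
  {"x":-0.1,"y":-3.5,"z":0,"wx":0,"wy":0,"wz":0,"gripper":6},
  {"x":-0.1,"y":-4,"z":0,"wx":0,"wy":0,"wz":0,"gripper":6},
  {"x":-0.1,"y":-4,"z":0,"wx":0,"wy":0,"wz":0,"gripper":6},
  {"x":-0.1,"y":-4,"z":0,"wx":0,"wy":0,"wz":0,"gripper":6},
  {"x":-0.1,"y":-4,"z":0,"wx":0,"wy":0,"wz":0,"gripper":6},
  {"x":-0.1,"y":-4,"z":0,"wx":0,"wy":0,"wz":0,"gripper":6},
  {"x":-0.1,"y":-4,"z":0,"wx":0,"wy":0,"wz":0,"gripper":6},
  {"x":-0.1,"y":-4,"z":0,"wx":0,"wy":0,"wz":0,"gripper":6},
  {"x":-0.1,"y":-3,"z":0,"wx":0,"wy":0,"wz":0,"gripper":6},
  {"x":-0.1,"y":-1.9,"z":0,"wx":0,"wy":0,"wz":0,"gripper":6},
  {"x":0,"y":0,"z":0,"wx":0,"wy":0,"wz":0,"gripper":6},
  {"x":0,"y":0,"z":0,"wx":0,"wy":0,"wz":0,"gripper":6},
  {"x":0,"y":0,"z":0,"wx":0,"wy":0,"wz":0,"gripper":6},
  {"x":0,"y":0,"z":0,"wx":0,"wy":0,"wz":0,"gripper":6},
  {"x":0,"y":0,"z":0,"wx":0,"wy":0,"wz":0,"gripper":6},
])

```text
time_s: 14.3
position: [0.4567, 0.2881, 0.3577]
tool_rot: [[0.952, 0.307, -0.0], [0.307, -0.952, -0.0], [-0.0, 0.0, -1.0]]
ft_force: [-0.7, 0.7, 0.2]
grip_width: 0.0602
```

Run:
```python
from h import *
import pickle
plan(.456,.289,.265,18)
w=img('wrist');pickle.dump(w,open('w5.pkl','wb'))
cv2.imwrite('pics/w5.png',cv2.resize(w['color'],(800,600),interpolation=cv2.INTER_CUBIC))
print(proj(w,[.456,.289,.135])*1.5625,proj(w,[.456,.289,.075])*1.5625)
```

```text
turn [ 0.      0.0001 -0.0025] then shift cm [-0.04 -0.11  9.27]
turn [ 1.0000e-04 -0.0000e+00  3.1391e+00] then shift cm [0.04 0.11 9.27]
q [19.7 23.  80.5 -0.  76.4  1.8] pos [0.4567 0.2881 0.3577] t 14.3 F [-0.73  0.74  0.15]
[390.68631339 330.24181828] [391.14062097 292.65757948]
```

View pics/w5.png

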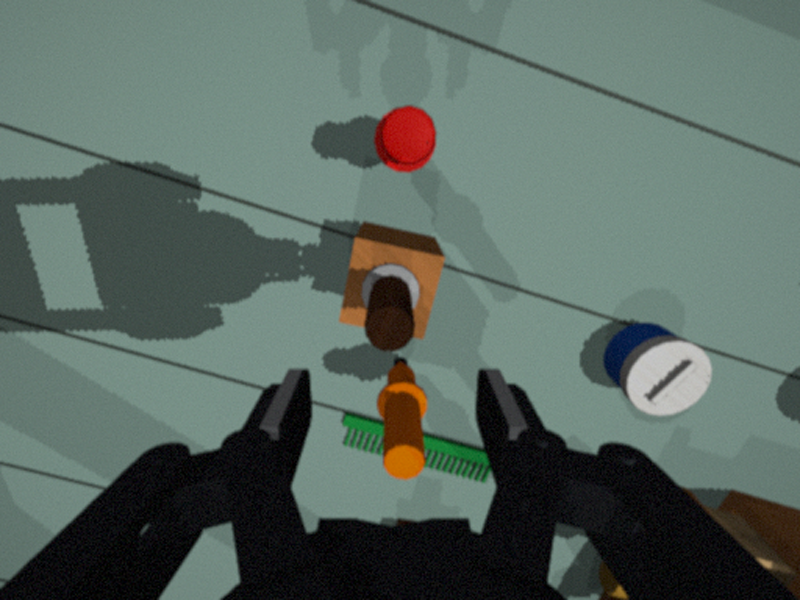

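The presser's top is at (390,325) and its collar at (391,290). The orange look-alike is at (404,460) and the red one at (406,137), both clear of the jaw line.

Run:
```python
from h import *
import pickle
w=pickle.load(open('w5.pkl','rb'));k=1.5625
print(onz(w,390/k,326/k,.135),onz(w,391/k,290/k,.075),'orange',onz(w,404/k,461/k,.125))
```

```text
[0.45501525 0.29099791 0.135     ] [0.45539652 0.29060346 0.075     ] orange [0.4887355  0.21115045 0.125     ]
```

step_arm([
  {"x":0,"y":-0.27,"z":0,"wx":0,"wy":0,"wz":0,"gripper":6},
  {"x":0,"y":0,"z":2,"wx":0,"wy":0,"wz":0,"gripper":6},
  {"x":0,"y":0,"z":2,"wx":0,"wy":0,"wz":0,"gripper":6},
  {"x":0,"y":0,"z":2,"wx":0,"wy":0,"wz":0,"gripper":6},
  {"x":0,"y":0,"z":2,"wx":0,"wy":0,"wz":0,"gripper":6},
  {"x":0,"y":0,"z":1.5,"wx":0,"wy":0,"wz":0,"gripper":6},
  {"x":0,"y":0,"z":0,"wx":0,"wy":0,"wz":0,"gripper":6},
  {"x":0,"y":0,"z":0,"wx":0,"wy":0,"wz":0,"gripper":6},
  {"x":0,"y":0,"z":0,"wx":0,"wy":0,"wz":0,"gripper":1.5},
  {"x":0,"y":0,"z":0,"wx":0,"wy":0,"wz":0,"gripper":1.5},
  {"x":0,"y":0,"z":0,"wx":0,"wy":0,"wz":0,"gripper":1.5},
  {"x":0,"y":0,"z":0,"wx":0,"wy":0,"wz":0,"gripper":1.5},
  {"x":0,"y":0,"z":0,"wx":0,"wy":0,"wz":0,"gripper":1.5},
  {"x":0,"y":0,"z":0,"wx":0,"wy":0,"wz":0,"gripper":1.5},
  {"x":0,"y":0,"z":0,"wx":0,"wy":0,"wz":0,"gripper":1.5},
  {"x":0,"y":0,"z":0,"wx":0,"wy":0,"wz":0,"gripper":1.5},
], newtons=50)

```text
time_s: 15.95
position: [0.4553, 0.2912, 0.2635]
tool_rot: [[0.951, 0.308, -0.0], [0.308, -0.951, -0.0], [-0.0, 0.0, -1.0]]
ft_force: [-3.4, -1.1, 5.0]
grip_width: 0.0238
```

step_arm([
  {"x":0,"y":0,"z":-0.6,"wx":0,"wy":0,"wz":0,"gripper":1.5},
  {"x":0,"y":0,"z":-1,"wx":0,"wy":0,"wz":0,"gripper":1.5},
  {"x":0,"y":0,"z":-1,"wx":0,"wy":0,"wz":0,"gripper":1.5},
  {"x":0,"y":0,"z":-1,"wx":0,"wy":0,"wz":0,"gripper":1.5},
  {"x":0,"y":0,"z":-1.4,"wx":0,"wy":0,"wz":0,"gripper":1.5},
  {"x":0,"y":0,"z":-1.5,"wx":0,"wy":0,"wz":0,"gripper":1.5},
  {"x":0,"y":0,"z":-1.5,"wx":0,"wy":0,"wz":0,"gripper":1.5},
  {"x":0,"y":0,"z":-1.5,"wx":0,"wy":0,"wz":0,"gripper":1.5},
  {"x":0,"y":0,"z":-1.5,"wx":0,"wy":0,"wz":0,"gripper":1.5},
  {"x":0,"y":0,"z":-1.5,"wx":0,"wy":0,"wz":0,"gripper":1.5},
  {"x":0,"y":0,"z":-1.5,"wx":0,"wy":0,"wz":0,"gripper":1.5},
  {"x":0,"y":0,"z":-1,"wx":0,"wy":0,"wz":0,"gripper":1.5},
  {"x":0,"y":0,"z":0,"wx":0,"wy":0,"wz":0,"gripper":1.5},
  {"x":0,"y":0,"z":0,"wx":0,"wy":0,"wz":0.1,"gripper":1.5},
  {"x":0,"y":0,"z":0,"wx":0,"wy":0,"wz":0.08,"gripper":1.5},
  {"x":0,"y":0,"z":0,"wx":0,"wy":0,"wz":0,"gripper":1.5},
  {"x":0,"y":0,"z":0,"wx":0,"wy":0,"wz":0,"gripper":1.5},
])

```text
time_s: 17.65
position: [0.4556, 0.2912, 0.4123]
tool_rot: [[0.991, 0.135, -0.001], [0.135, -0.991, -0.0], [-0.001, 0.0, -1.0]]
ft_force: [1.2, -0.3, -2.1]
grip_width: 0.0239
```

Run:
```python
from h import *
import pickle
plan(.580,-.035,.4135,8)
D={n:img(n) for n in('scene','side')};pickle.dump(D,open('d6.pkl','wb'))
p=np.array(env.observe()['position']);p[2]-=.18
def cr(d,s):
    u,v=proj(d,p).astype(int);print(u-s//2,v-s//2);return cv2.resize(d['color'][v-s//2:v+s//2,u-s//2:u+s//2],(396,396),interpolation=cv2.INTER_CUBIC)
cv2.imwrite('pics/p6.png',np.hstack([cr(D['scene'],80),cr(D['side'],80)]))
```

```text
turn [ 0.0002  0.0007 -0.0045] then shift cm [ 7.78 34.04 -0.12]
turn [ 1.1000e-03 -3.0000e-04  3.1371e+00] then shift cm [ -7.78 -34.04  -0.12]
q [20.  20.6 75.  -0.  84.5 12.3] pos [0.4556 0.2912 0.4123] t 17.65 F [ 1.16 -0.3  -2.09]
273 54
92 95
```

View pics/p6.png

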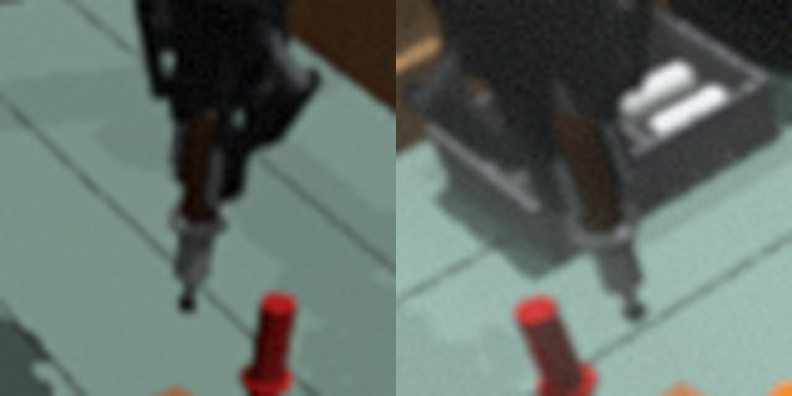

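The presser is held: collar at (199,222) and foot at (187,303) in the scene half, collar at (607,233) and foot at (636,314) in the side half. Ten pictures viewed so far. I'll triangulate to check the tilt.

Run:
```python
from h import *
import pickle
D=pickle.load(open('d6.pkl','rb'));f=lambda u,v,o:(o[0]+u/4.95,o[1]+v/4.95)
p=np.array(env.observe()['position'])
S,E=(273,54),(92,95)
for n,a,b in[('collar',(199,222),(607-396,233)),('grip up',(203,125),(575-396,130)),('tip',(187,305),(637-396,316))]:
    x,r=two(D['scene'],f(*a,S),D['side'],f(*b,E));print(n,x-p,x,r[0])
    pr=[p[0],p[1],{'collar':.1588+.0625,'tip':.1588,'grip up':.27}[n]]
    print('  expected pixel minus seen',proj(D['scene'],pr)-f(*a,S),proj(D['side'],pr)-f(*b,E))
```

```text
collar [-0.00043886  0.00099597 -0.19943094] [0.45519758 0.29222762 0.21306074] 0.0031904741286880576
  expected pixel minus seen [-0.54048361 -1.36286956] [-1.36526471 -3.41581705]
grip up [ 0.00049858 -0.00449761 -0.13281119] [0.45613503 0.28673404 0.27968049] 0.0017868076331063443
  expected pixel minus seen [0.516036   3.22828817] [-0.53558384  1.95104927]
tip [-8.41848278e-04  2.11121884e-04 -2.57973984e-01] [0.4547946  0.29144277 0.1545177 ] 0.0028732562252669
  expected pixel minus seen [-0.33958884 -0.23883576] [-0.84017792 -2.13704899]
```

step_arm([
  {"x":0.4,"y":1.5,"z":0,"wx":0,"wy":0,"wz":0,"gripper":1.5},
  {"x":0.6,"y":2.5,"z":0,"wx":0,"wy":0,"wz":0,"gripper":1.5},
  {"x":0.6,"y":3,"z":0,"wx":0,"wy":0,"wz":0,"gripper":1.5},
  {"x":0.7,"y":3,"z":0,"wx":0,"wy":0,"wz":0,"gripper":1.5},
  {"x":0.7,"y":3,"z":0,"wx":0,"wy":0,"wz":0,"gripper":1.5},
  {"x":0.7,"y":3,"z":0,"wx":0,"wy":0,"wz":0,"gripper":1.5},
  {"x":0.7,"y":3,"z":0,"wx":0,"wy":0,"wz":0,"gripper":1.5},
  {"x":0.7,"y":3,"z":0,"wx":0,"wy":0,"wz":0,"gripper":1.5},
  {"x":0.7,"y":3,"z":0,"wx":0,"wy":0,"wz":0,"gripper":1.5},
  {"x":0.7,"y":3,"z":0,"wx":0,"wy":0,"wz":0,"gripper":1.5},
  {"x":0.6,"y":2.5,"z":0,"wx":0,"wy":0,"wz":0,"gripper":1.5},
  {"x":0.5,"y":2,"z":0,"wx":0,"wy":0,"wz":0,"gripper":1.5},
  {"x":0.3,"y":1.5,"z":0,"wx":0,"wy":0,"wz":0,"gripper":1.5},
  {"x":0,"y":0,"z":0,"wx":0,"wy":0,"wz":0,"gripper":1.5},
  {"x":0,"y":0,"z":1.5,"wx":0,"wy":0,"wz":0,"gripper":1.5},
  {"x":0,"y":0,"z":1.5,"wx":0,"wy":0,"wz":0,"gripper":1.5},
  {"x":0,"y":0,"z":0.6,"wx":0,"wy":0,"wz":0,"gripper":1.5},
  {"x":0,"y":0,"z":0,"wx":0,"wy":0,"wz":0,"gripper":1.5},
  {"x":0,"y":0,"z":0,"wx":0,"wy":0,"wz":0,"gripper":1.5},
  {"x":0,"y":0,"z":0,"wx":0,"wy":0,"wz":0,"gripper":1.5},
])

```text
time_s: 19.75
position: [0.579, -0.0351, 0.3776]
tool_rot: [[0.991, 0.133, 0.001], [0.133, -0.991, -0.0], [0.001, 0.001, -1.0]]
ft_force: [0.1, 0.1, -2.1]
grip_width: 0.0241
```

Run:
```python
from h import *
import pickle
plan(.580,-.035,.3755,8)
D={n:img(n) for n in('scene','side','wrist')};pickle.dump(D,open('d7.pkl','wb'))
p=[.58,-.035,.115]
def cr(d,s):
    u,v=proj(d,p).astype(int);print(u-s//2,v-s//2);return cv2.resize(d['color'][v-s//2:v+s//2,u-s//2:u+s//2],(264,264),interpolation=cv2.INTER_CUBIC)
cv2.imwrite('pics/p7.png',np.hstack([cr(D['scene'],44),cr(D['side'],44),cr(D['wrist'],88)]))
```

```text
turn [ 0.0005 -0.0014 -0.0064] then shift cm [0.1  0.   0.21]
turn [-2.1000e-03 -8.0000e-04  3.1352e+00] then shift cm [-0.1  -0.    0.21]
q [-15.2  26.   72.1   0.   81.8 -22.8] pos [ 0.579  -0.0351  0.3776] t 19.75 F [ 0.15  0.12 -2.1 ]
207 162
239 180
207 151
```

View pics/p7.png

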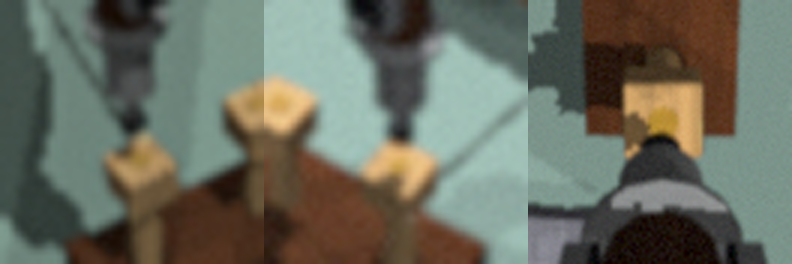

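Run:
```python
from h import *
import pickle
D=pickle.load(open('d7.pkl','rb'))
S,E,W=(207,162),(239,180),(207,151)
f=lambda u,v,o,k=6:(o[0]+u/k,o[1]+v/k)
t,r1=two(D['scene'],f(131,128,S),D['side'],f(137,134,E));i,r2=two(D['scene'],f(140,158,S),D['side'],f(138,163,E));print('tip',t,r1[0],'inlay',i,r2[0],'d',t-i)
print('wrist inlay on .102',onz(D['wrist'],*f(134,122,W,3),.102),'tip near edge on .124',onz(D['wrist'],*f(132,138,W,3),.1241))
p=np.array([.579,-.0351])
for n,o,k,a,b in(('scene',S,6,(131,128),(140,158)),('side',E,6,(137,134),(138,163))):
    print(n,'seen d',(np.array(a)-b)/k,'expected if aligned',proj(D[n],[.58,-.035,.1241])-proj(D[n],[.58,-.035,.102]),'per mm x,y',[(proj(D[n],q)-proj(D[n],[.58,-.035,.102]))/10 for q in([.59,-.035,.102],[.58,-.025,.102])])
```

```text
tip [ 0.57917791 -0.03692548  0.1189572 ] 0.001178274925345062 inlay [ 0.5800607  -0.03521183  0.09875799] 0.0025086474051289813 d [-0.00088279 -0.00171365  0.02019921]
wrist inlay on .102 [ 0.58022717 -0.03586029  0.102     ] tip near edge on .124 [ 0.57927852 -0.03339095  0.1241    ]
scene seen d [-1.5 -5. ] expected if aligned [-0.44366775 -5.84200998] per mm x,y [array([0.14822719, 0.23946432]), array([ 0.34047605, -0.11722349])]
side seen d [-0.16666667 -4.83333333] expected if aligned [-0.06172487 -5.5605516 ] per mm x,y [array([ 0.25953068, -0.2257171 ]), array([-0.28952642, -0.20036783])]
```

The foot is over the head but about 1 mm short in x and 2 mm in y of the inlay. I'll correct that and approach the head.

step_arm([
  {"x":0.13,"y":-0.2,"z":0,"wx":0,"wy":0,"wz":0,"gripper":1.5},
  {"x":0,"y":0,"z":0.6,"wx":0,"wy":0,"wz":0,"gripper":1.5},
  {"x":0,"y":0,"z":0.6,"wx":0,"wy":0,"wz":0,"gripper":1.5},
  {"x":0,"y":0,"z":0.5,"wx":0,"wy":0,"wz":0,"gripper":1.5},
  {"x":0,"y":0,"z":0.3,"wx":0,"wy":0,"wz":0,"gripper":1.5},
  {"x":0,"y":0,"z":0,"wx":0,"wy":0,"wz":0,"gripper":1.5},
  {"x":0,"y":0,"z":0,"wx":0,"wy":0,"wz":0,"gripper":1.5},
  {"x":0,"y":0,"z":0,"wx":0,"wy":0,"wz":0,"gripper":1.5},
  {"x":0,"y":0,"z":0,"wx":0,"wy":0,"wz":0,"gripper":1.5},
])

```text
time_s: 20.8
position: [0.58, -0.0331, 0.3569]
tool_rot: [[0.991, 0.133, 0.0], [0.133, -0.991, -0.0], [0.0, 0.0, -1.0]]
ft_force: [0.5, 0.1, -2.4]
grip_width: 0.0241
```

Run:
```python
from h import *
import pickle
plan(.580,-.035,.3575,8)
D={n:img(n) for n in('scene','side','wrist')};pickle.dump(D,open('d8.pkl','wb'))
p=[.58,-.035,.115]
def cr(d,s):
    u,v=proj(d,p).astype(int);print(u-s//2,v-s//2);return cv2.resize(d['color'][v-s//2:v+s//2,u-s//2:u+s//2],(264,264),interpolation=cv2.INTER_CUBIC)
cv2.imwrite('pics/p8.png',np.hstack([cr(D['scene'],44),cr(D['side'],44),cr(D['wrist'],88)]))
```

```text
turn [ 0.0002 -0.0004 -0.0067] then shift cm [-0.03  0.18 -0.06]
turn [-6.0000e-04 -3.0000e-04  3.1349e+00] then shift cm [ 0.03 -0.18 -0.06]
q [-14.9  27.   73.9  -0.   79.1 -22.6] pos [ 0.58   -0.0331  0.3569] t 20.8 F [ 0.52  0.13 -2.4 ]
207 162
239 180
206 161
```

View pics/p8.png

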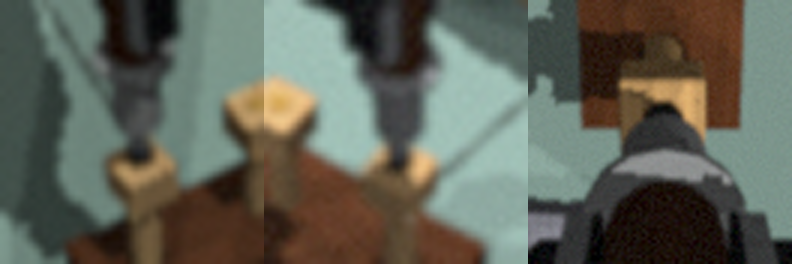

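The foot hovers just above the inlay and looks about 1 mm off to -x in the wrist and side views. That was picture 12, the last I can view, so from here I work from numbers only.

Run:
```python
from h import *
import pickle
w=pickle.load(open('d8.pkl','rb'))['wrist']
print(onz(w,206+132/3,161+104/3,.1034),onz(w,206+135/3,161+78/3,.102))
# dark foot edge profile along column over head
g=cv2.cvtColor(w['color'],cv2.COLOR_BGR2GRAY)
print(g[184:204:1,244:258:1])
```

```text
[ 0.57910699 -0.03025533  0.1034    ] [ 0.57899031 -0.02285031  0.102     ]
[[ 57  56  53  58  52  59  52  51  55  50  56  51  55  60]
 [ 56  51  52  53  50  55  56  54  59  56  58  56  57  60]
 [ 62  65  60  61  62  67  69  70  70  72  64  73  68  69]
 [ 98  95  96 100 103 111 110 109 110 107 107 107 102 113]
 [133 129 128 129 141 143 141 145 140 138 138 140 141 146]
 [149 145 141 149 160 160 160 157 160 151 152 154 150 160]
 [144 143 142 148 161 165 165 162 159 159 157 154 158 166]
 [108 124 139 155 163 167 161 163 164 157 158 153 159 170]
 [ 87 113 136 148 161 168 163 164 164 158 157 158 167 178]
 [ 74  95 104 122 147 161 160 153 154 151 157 159 172 180]
 [ 70  68  73  86 113 118 118 119 114 121 143 158 171 178]
 [ 71  63  56  55  61  62  59  58  59  72 109 142 164 172]
 [ 73  63  45  31  22  24  22  16  15  30  63 110 148 169]
 [ 62  48  34  20   9  15  12  14  14  21  29  67 117 155]
 [ 61  29  23  17  20  20  25  30  20  21  22  38  79 135]
 [ 49  26  21  22  39  37  41  49  44  47  44  45  49 109]
 [ 54  37  39  40  44  48  48  54  55  55  52  55  55  91]
 [ 53  43  47  46  52  50  44  53  55  57  59  57  61  74]
 [ 49  49  46  46  53  51  46  51  53  57  58  62  66  63]
 [ 44  46  46  48  45  44  49  49  53  57  58  61  57  67]]
```

step_arm([
  {"x":0.12,"y":-0.05,"z":0,"wx":0,"wy":0,"wz":0,"gripper":1.5},
  {"x":0,"y":0,"z":0.1,"wx":0,"wy":0,"wz":0,"gripper":1.5},
  {"x":0,"y":0,"z":0.1,"wx":0,"wy":0,"wz":0,"gripper":1.5},
  {"x":0,"y":0,"z":0.1,"wx":0,"wy":0,"wz":0,"gripper":1.5},
  {"x":0,"y":0,"z":0.1,"wx":0,"wy":0,"wz":0,"gripper":1.5},
  {"x":0,"y":0,"z":0,"wx":0,"wy":0,"wz":0,"gripper":1.5},
  {"x":0,"y":0,"z":0,"wx":0,"wy":0,"wz":0,"gripper":1.5},
  {"x":0,"y":0,"z":0,"wx":0,"wy":0,"wz":0,"gripper":1.5},
])

```text
time_s: 21.75
position: [0.5812, -0.0325, 0.3528]
tool_rot: [[0.991, 0.133, 0.0], [0.133, -0.991, -0.0], [0.0, 0.0, -1.0]]
ft_force: [0.1, -0.7, -0.6]
grip_width: 0.0238
```

step_arm([
  {"x":0,"y":0,"z":0.1,"wx":0,"wy":0,"wz":0,"gripper":1.5},
  {"x":0,"y":0,"z":0.1,"wx":0,"wy":0,"wz":0,"gripper":1.5},
  {"x":0,"y":0,"z":0.1,"wx":0,"wy":0,"wz":0,"gripper":1.5},
  {"x":0,"y":0,"z":0,"wx":0,"wy":0,"wz":0,"gripper":1.5},
  {"x":0,"y":0,"z":0,"wx":0,"wy":0,"wz":0,"gripper":1.5},
  {"x":0,"y":0,"z":0,"wx":0,"wy":0,"wz":0,"gripper":1.5},
])

```text
time_s: 22.35
position: [0.5812, -0.0324, 0.3498]
tool_rot: [[0.991, 0.133, 0.0], [0.133, -0.991, -0.0], [0.0, 0.0, -1.0]]
ft_force: [0.6, -0.2, 2.0]
grip_width: 0.024
```

step_arm([
  {"x":0,"y":0,"z":0.1,"wx":0,"wy":0,"wz":0,"gripper":1.5},
  {"x":0,"y":0,"z":0.1,"wx":0,"wy":0,"wz":0,"gripper":1.5},
  {"x":0,"y":0,"z":0,"wx":0,"wy":0,"wz":0,"gripper":1.5},
  {"x":0,"y":0,"z":0,"wx":0,"wy":0,"wz":0,"gripper":1.5},
  {"x":0,"y":0,"z":0,"wx":0,"wy":0,"wz":0,"gripper":1.5},
])

```text
time_s: 22.85
position: [0.5812, -0.0325, 0.3478]
tool_rot: [[0.991, 0.133, 0.0], [0.133, -0.991, -0.0], [0.0, 0.0, -1.0]]
ft_force: [0.7, 0.0, 1.4]
grip_width: 0.0239
```

Run:
```python
from h import *
F=[];Z=[]
for i in range(12):
    d=img('side' if i%2 else 'wrist'); o=env.observe();F.append(o['ft_force']);Z.append(o['position'])
print(np.mean(F,0),np.std(F,0),np.mean(Z,0),o['time_s'])
w=img('wrist');g=cv2.cvtColor(w['color'],cv2.COLOR_BGR2GRAY);print(proj(w,[.5807,-.0354,.102]));print(g[186:212,238:268:2])
```

```text
[ 0.27292295 -0.00983364  2.19214428] [0.47868349 0.48630241 0.5682647 ] [ 0.5811559  -0.03245823  0.34775307] 23.45
[249.68154315 205.29923335]
[[ 52  59  54  59  58  54  56  51  45  59  55  57  65  61  61]
 [ 58  56  63  61  54  58  57  46  56  58  55  60  66  64  58]
 [ 54  56  57  55  56  54  53  57  54  57  55  60  68  63  62]
 [ 62  60  56  55  56  52  59  58  60  58  56  52  56  63  60]
 [ 73  70  68  64  67  67  75  71  72  72  72  70  71  65  62]
 [ 91  93 101 100 108 115 111 113 111 114 115 107 103  74  58]
 [ 88  89 117 117 129 138 142 138 136 147 148 142 140  90  61]
 [ 72  69  96 100 109 121 157 153 151 160 160 152 154  98  59]
 [ 67  70  74  71  77 101 160 158 159 164 167 156 159  98  61]
 [ 65  62  64  64  70  94 157 156 157 163 167 152 160  99  59]
 [ 65  68  67  60  65  83 117 146 154 169 164 157 155 101  57]
 [ 69  66  64  66  72  67  79 130 154 165 167 153 156  97  57]
 [ 71  65  66  64  64  53  52  90 132 165 167 150 149  98  59]
 [ 83  72  67  63  56  43  45  59  93 144 165 154 153  94  58]
 [ 85  71  66  61  49  50  50  52  65 109 149 166 155  99  62]
 [ 87  71  63  53  41  47  51  56  58  72 112 154 163  93  60]
 [ 85  74  58  44  45  46  53  53  56  65  82 125 158  96  62]
 [ 89  71  53  46  47  45  46  53  60  64  67  89 148  95  60]
 [ 83  60  46  42  49  48  51  45  57  58  63  71 128  92  59]
 [ 82  53  49  51  52  44  47  51  49  49  63  71 100  88  57]
 [ 71  47  46  46  50  50  48  47  48  50  60  71  79  73  68]
 [ 61  45  47  46  46  45  48  44  45  46  61  71  74  87  91]
 [ 55  46  46  50  47  49  43  51  52  45  54  67  73  94 125]
 [ 52  48  45  45  48  45  45  55  52  50  50  63  73  98 139]
 [ 47  42  46  45  49  56  74  78  69  54  53  58  62  86 140]
 [ 47  44  54  62  76 102 116 120 110  88  75  63  57  80 135]]
```

Force reads 4.3 N above the free-hanging baseline and the geometry gives about 7.8 mm pushed in. Both mean halfway, so I hold here for over two seconds.

step_arm([
  {"x":0,"y":0,"z":0,"wx":0,"wy":0,"wz":0,"gripper":1.5},
  {"x":0,"y":0,"z":0,"wx":0,"wy":0,"wz":0,"gripper":1.5},
  {"x":0,"y":0,"z":0,"wx":0,"wy":0,"wz":0,"gripper":1.5},
  {"x":0,"y":0,"z":0,"wx":0,"wy":0,"wz":0,"gripper":1.5},
  {"x":0,"y":0,"z":0,"wx":0,"wy":0,"wz":0,"gripper":1.5},
  {"x":0,"y":0,"z":0,"wx":0,"wy":0,"wz":0,"gripper":1.5},
  {"x":0,"y":0,"z":0,"wx":0,"wy":0,"wz":0,"gripper":1.5},
  {"x":0,"y":0,"z":0,"wx":0,"wy":0,"wz":0,"gripper":1.5},
  {"x":0,"y":0,"z":0,"wx":0,"wy":0,"wz":0,"gripper":1.5},
  {"x":0,"y":0,"z":0,"wx":0,"wy":0,"wz":0,"gripper":1.5},
  {"x":0,"y":0,"z":0,"wx":0,"wy":0,"wz":0,"gripper":1.5},
  {"x":0,"y":0,"z":0,"wx":0,"wy":0,"wz":0,"gripper":1.5},
  {"x":0,"y":0,"z":0,"wx":0,"wy":0,"wz":0,"gripper":1.5},
  {"x":0,"y":0,"z":0,"wx":0,"wy":0,"wz":0,"gripper":1.5},
  {"x":0,"y":0,"z":0,"wx":0,"wy":0,"wz":0,"gripper":1.5},
  {"x":0,"y":0,"z":0,"wx":0,"wy":0,"wz":0,"gripper":1.5},
  {"x":0,"y":0,"z":0,"wx":0,"wy":0,"wz":0,"gripper":1.5},
  {"x":0,"y":0,"z":0,"wx":0,"wy":0,"wz":0,"gripper":1.5},
  {"x":0,"y":0,"z":0,"wx":0,"wy":0,"wz":0,"gripper":1.5},
  {"x":0,"y":0,"z":0,"wx":0,"wy":0,"wz":0,"gripper":1.5},
])

```text
time_s: 25.5
position: [0.5811, -0.0325, 0.3477]
tool_rot: [[0.991, 0.133, -0.0], [0.133, -0.991, -0.0], [-0.0, 0.0, -1.0]]
ft_force: [-0.5, 0.8, 2.5]
grip_width: 0.0238
```

Run:
```python
from h import *
F=[]
for i in range(10):
    d=img('side'); o=env.observe();F.append(o['ft_force'])
print(np.mean(F,0),o['position'],o['grip_width'],o['time_s'])
if 1.2<np.mean(F,0)[2]<2.8: print(env.close_job())
```

```text
[-0.00986999  0.00705762  2.12973185] [ 0.58115411 -0.03248518  0.34771919] 0.02381495860432223 26.0
the job is handed in; nothing more can be done
None
```

I moved the long post from the grey block into the stand's empty socket and let go of it. I then took the dark presser from its holder and pressed it, upright, on the centre of that post's head. I held it there for over 3 s and handed the job in at 26 s, still pressing.

- **Post seating:** the head measured the same size in the image as the fitted post's (24.05 against 24.06 mm), so the two are level and the post is fully home. The two posts measured 62.9 mm apart, where 64 mm is nominal; this is within the socket's play.
- **Press depth:** the force was steady at about 4.3 N above the free-hanging reading, and the height gave about 7.8 mm pushed in. The two differ slightly (4.3 N against 3.9 N), but both mean about halfway.
- **Centring:** the foot was within about 1 mm of the brass mark by the numbers. The different camera views disagreed by 1–2 mm along the way. I had used all 12 picture views, so the final contact was checked by numbers only, not by eye.
- **Everything else:** the moves kept clear of the short post, the look-alike pressers and the other things on the bench. I did not check them again with a last picture.

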